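# Hold a spring clip open over a culture record card

### The job

First set the orange card stand down flat and square in the pocket of the white block and let go of it. Then squeeze the red-handled spring clip wide open, lift it off its rail, and finish while still holding it squeezed wide open over the middle of the card's top edge, upright and square to the card, one jaw hanging about 15 mm down on each side and the clip touching nothing but the gripper. Leave the petri dishes and the vial alone.

Things in the scene. Friction and masses are not known exactly. Their poses are not given: they have to be found in the camera images.
- stand: loose card stand, 100 to 200 g: orange foot 56 (x) x 36 (y) x 30 (z) mm with a stiff white plastic record card standing upright on its middle, 60 wide (x), 3 thick (y), 36 high, so 66 mm high in all. Origin at the centre of the foot's underside, z up. Grip the foot across its 36 mm (y), one finger each side of the card. Turned half round it is the same
- card_top (a point): middle of the card's top edge, 66 mm above the stand's origin; axes as the stand's (x along the edge, y through the card)
- tray: fixed white block 110 (x) x 90 (y) x 14 (z) mm on the table with a pocket for the stand's foot in its middle; origin at the centre of its underside
- pocket (a point): centre of the pocket's floor, 6 mm above the table and 8 mm below the block's top. The pocket is 64 (x) x 44 (y) mm, axes as the block's, with a 3 mm chamfer at the mouth; the foot's long side goes along its long side
- rail: fixed clip rail: dark base 100 (x) x 70 (y) x 10 mm with an upright aluminium strip along x, 80 long, 4 thick, its top 62 mm above the table; origin at the centre of the base's underside
- clip: loose steel spring clip, 47 g, 24 mm wide (x), parked upright on the rail, jaws down biting 14 mm deep over the strip. Origin on its pin (radius 5.5 mm), 88 mm above the table when parked; x along the pin, y the way the jaws open, z to the two red handles. Jaws reach 40 mm below the pin. Handle tips parked: 38 mm above the pin, 41 mm apart over the outsides (y)
- jaw_a (a joint): opening angle of the jaw on the clip's +y side: about 0 parked, 0.23 rad at its stop (wide open); both jaws open alike. To open, squeeze the red handles together along y: about 4 N to start, 8 N at the stop; a grip of 30 to 40 N holds it firmly there. At the stop the handles are parallel, 22 mm over the outsides, reaching 42 mm above the pin
- jaw_b (a joint): the same for the jaw on the -y side
- lip_a (a point): lower end of jaw a's inner face, 40 mm below the pin and 2 mm to +y when parked; at the stop 11 mm to +y, so that the jaws gape 22 mm at their ends
- lip_b (a point): the same for jaw b, to -y
- dish_1: bystander: closed petri dish with straw-coloured contents, 90 mm across, 17 mm high, lying flat; origin at the centre of its underside
- dish_2: bystander: closed petri dish with straw-coloured contents, 90 mm across, 17 mm high, lying flat; origin at the centre of its underside
- vial: bystander: upright capped amber vial, 32 mm across, 65 mm high; origin at the centre of its underside

How it is judged (in metres and radians):
On the way, in this order (a step that is already met when the one before it is completed fails the run):
1. the stand is seated flat and square in the pocket and let go (horizontal distance between stand and pocket below 0.006 m and z of stand in the frame of pocket below 0.0025 m and angle between stand's own z axis and vertical below 0.05 rad and angle between the x axis of stand and the x axis of tray, either way round below 0.12 rad and contact force between the fingers and stand below 0.1 N), for 0.2 s.
2. the clip is held squeezed wide open in the gripper, off its rail (value of joint each of jaw_a, jaw_b above 0.19 rad and contact force between the fingers and clip above 2 N and distance of clip from where it was at the start of the episode above 0.03 m and contact force between clip and rail below 0.1 N), for 0.2 s.
At the end, for the whole second after the job is handed in: Clip squeezed >2 N, jaws open >0.19 rad, a lip each side of the card >4 mm from mid-plane, 6-32 mm below its edge, within 16 mm of the middle, 0.26 rad of square and upright, still, touching only the gripper. Stand in pocket: within 6 mm, 2.5 mm of floor, tilt <0.05, turn <0.12 rad (horizontal distance between stand and pocket below 0.006 m and z of stand in the frame of pocket below 0.0025 m and angle between stand's own z axis and vertical below 0.05 rad and angle between the x axis of stand and the x axis of tray, either way round below 0.12 rad and value of joint each of jaw_a, jaw_b above 0.19 rad and contact force between the fingers and clip above 2 N and ((y of lip_a in the frame of card_top above 0.004 m and y of lip_b in the frame of card_top below -0.004 m) or (y of lip_b in the frame of card_top above 0.004 m and y of lip_a in the frame of card_top below -0.004 m)) and z of lip_a in the frame of card_top between -0.032 and -0.006 m and z of lip_b in the frame of card_top between -0.032 and -0.006 m and x of clip in the frame of card_top between -0.016 and 0.016 m and angle between the x axis of clip and the x axis of stand, either way round below 0.26 rad and angle between clip's own z axis and vertical below 0.26 rad and contact force between each of clip, the fingers and stand below 0.3 N and contact force between clip and tray below 0.3 N and contact force between clip and rail below 0.3 N and linear speed of clip below 0.03 m/s and linear speed of stand below 0.02 m/s); the arm keeps its last pose, push and grip.
It fails at once if the left-hand petri dish is moved more than 25 mm (distance of dish_1 from where it was at the start of the episode above 0.025 m).
It fails at once if the right-hand petri dish is moved more than 25 mm (distance of dish_2 from where it was at the start of the episode above 0.025 m).
It fails at once if the amber vial is moved more than 25 mm (distance of vial from where it was at the start of the episode above 0.025 m).
It also fails if it takes over 58 s, if anything falls off the work surface, if the arm or the gripper's body presses on something with over 40 N, if the wrist force passes 120 N, or if a joint passes its speed limit or range.

### The arm

A 6-joint arm with a two-finger parallel gripper is mounted at the origin on the work surface. World frame = base frame: x ahead of the robot, y to its left, z up, the work surface at z = 0. Lengths are in m, angles in degrees, forces in N, time in s.
With the tool pointing down it reaches from about 0.35 to 0.875 m from the base axis. Payload 4.2 kg.
Tool frame: the origin (TCP) lies midway between the tips of the shut fingers; the grasp point (between the pads) lies 19 mm behind it (r.pinch_z is the distance from the TCP to the grasp point, in m); z points along the fingers, y is the line along which they close (so a half turn about z gives the same grasp; the last joint's range is limited). The gripper opens to 87 mm and grips with 3 to 60 N. Pads are 19 mm wide; open, the fingers measure 117 mm over their backs; the gripper's body (75 mm by 190 mm) begins 51 mm behind the grasp point.
Start: joints at [89.817, 22.042, 0.453, 0, -68.411, -14.817], TCP at [0.162, 0.604, 0.223] pointing down, gripper open.
Joint ranges: [-179.83, 179.83], [-69.29, 118.12], [-61.27, 80.66], [-181.25, 117.63], [-171.15, -9.14], [-177.46, 177.46]. Speed limits (degrees/s): [159.86, 159.86, 180, 180, 180, 180].

### API

Orientations are given as a 3x3 rotation matrix whose columns are the frame's x, y, z axes.
In Python, from station import r, imaging, models gives the robot as it stands. The module is installed in compiled form; this text tells all that it offers.
- The arm moves only by the tool apply_moves, never from a script. Its argument "moves" is a list of rows, each a list of 2 entries, a list of its own where there are three numbers: the shift along the tool's x, y, z in m, then the turn about the tool's z in degrees. A call has 1 to 5 rows; each row shifts and turns the commanded pose from where the row before left it, along the tool's axes as they then stand; what a row does not reach is not made up. A row lasts 1/12 s, in which the tool goes at most 41.7 mm and 7.16 degrees, less where a joint would pass 70% of its speed; a pose out of reach is approached as far as the arm can. A call is refused whole if a number of a shift passes 0.0417 or a number of a turn 7.16, either way. A call with a gripper value outside its range is refused whole. "hand" is the finger opening in m, from 0 to 0.087, set as the call begins (left out, the last holds). The fingers move at their own pace and stop on an object; the grip force is fixed at half the most. Time passes only in rows, so rows that do not move let the fingers close. It gives the time, the measured TCP pose, the force, the opening and the grip force at its end, in the units of the state.
- r.sense(): the state, without advancing time (a new reading comes with each control period).
- imaging.capture(name): name is "scene" or "side" or "wrist"; returns a dict with "frame" (480x640x3 uint8, blue, green, red), "intrinsics" (3x3 intrinsics, pixels), "eye" and "orientation" of the camera in the world. Camera axes: x right, y down, z forward; pixel columns grow to the right and rows downward; lengths in m; the calibration is good to about 2 mm. The wrist camera is an equidistant fisheye: a pixel r from the principal point sees the ray r / f radians off the axis. A picture is of the moment at which its call begins. There is no depth.
- r.finish_job(): hands the job in; it is judged then, once.
Trained networks look in a picture, given as the dict that the camera call returned (one of the last four; its "shot" number tells which), for a name from the list of things; names that differ only in an ending like _2 or _b are one class to them, and where a whole thing is asked for, a point or a joint stands for the part that bears it (a point fixed in the world has none). Each returns a list of dicts, best first, with "confidence" (0 to 1); they miss things now and then, are a little off and sometimes report something else, mostly with a low value. They report only what shows in the picture. A call takes as long as a camera call.
- models.cut_out(picture, target): "region" (480x640 bool, what is visible of it) and "extent" ([left, top, width, height] as shares, 0 to 1, of the picture: columns of its width, rows of its height, round what is visible of it).
- models.place_of(picture, target): "at" ([column, row] as shares, 0 to 1, of the picture: columns of its width, rows of its height: a listed point, or the origin of a listed thing).
The state is a dict: "time_s": time; "joints": joint angles; "joint_velocities": joint speeds; "effort": joint torques, N m; "tcp_pos": TCP position; "ee_rot": TCP orientation; "wrist_force": force on the tool from outside, world axes, zero at the start; "moment": the same for the moment, N m; "gripper_width": opening from 0.0 (shut) to 1.0 (fully open); "gripper_force": force on a finger pad.
Only numpy, scipy, OpenCV 4.12 (cv2) and the standard library are available. Lean on these libraries where they do the work, as an engineer would, in place of code of your own. Each camera call takes 0.05 s, during which the arm holds its last target. There are 200 camera calls.

## Working session

There is one attempt and no reset: what is moved stays moved. The work goes in short steps, Python scripts to look and compute and a tool call to move; the robot and the scene stay as the last step left them, time stands still between calls to the robot, and variables do not carry over. Pictures are saved under pics/ and viewed, at most 10 in all, crops included, and the job is handed in when it is done.

Besides the shell and the picture viewer there is one more tool, called after "Emit:" as name(argument=value, ...) on one line, values as JSON. apply_moves: Moves the arm, as the interface text tells. Its arguments: {"type":"object","properties":{"moves":{"type":"array"},"hand":{"type":"number"}},"required":["moves"]}

```bash
mkdir -p pics; cat > h.py <<'E'
import numpy as np, cv2
from station import r, imaging, models
def ray(p,uv):
    K=np.array(p["intrinsics"]);R=np.array(p["orientation"])
    d=R@np.linalg.inv(K)@np.array([uv[0],uv[1],1.0]); return np.array(p["eye"]),d
def onz(p,uv,z):
    e,d=ray(p,uv); return e+d*(z-e[2])/d[2]
def tri(obs):
    A=np.zeros((3,3));b=np.zeros(3)
    for p,uv in obs:
        e,d=ray(p,uv);d=d/np.linalg.norm(d);M=np.eye(3)-np.outer(d,d);A+=M;b+=M@e
    return np.linalg.solve(A,b)
def proj(p,X):
    R=np.array(p["orientation"]);c=R.T@(np.array(X)-np.array(p["eye"]));q=np.array(p["intrinsics"])@c
    return q[:2]/q[2]
E
python3 - <<'E'
from h import *
np.set_printoptions(precision=4,suppress=True)
s=r.sense();print(s["tcp_pos"],np.array(s["ee_rot"]),s["time_s"],s["gripper_width"],r.pinch_z)
P={n:imaging.capture(n) for n in("scene","side")}
W=np.array([640,480])
for n in P:
    cv2.imwrite(f"pics/{n}0.png",P[n]["frame"]);print(n,P[n]["eye"])
for t in("stand","card_top","tray","pocket","rail","clip","lip_a","dish_1","vial"):
    o={}
    for n in P:
        L=models.place_of(P[n],t)
        print(t,n,[(np.round(np.array(l["at"])*W,1).tolist(),round(l["confidence"],2)) for l in L[:3]])
        if L:o[n]=np.array(L[0]["at"])*W
    if len(o)==2: print("   tri",tri([(P[n],o[n]) for n in o]))
E
```

```text
[0.1616 0.6031 0.2214] [[ 0.9659 -0.259  -0.0005]
 [-0.259  -0.9659 -0.0022]
 [ 0.0001  0.0022 -1.    ]] 0.0 1.0025986392462067 0.0187
scene [1.3776 0.2316 0.6691]
side [ 0.2892 -0.7365  0.8731]
stand scene [([329.7, 290.7], 0.57)]
stand side [([310.2, 261.5], 0.7)]
   tri [ 0.5523  0.0152 -0.0049]
card_top scene [([335.9, 257.7], 0.59)]
card_top side [([310.8, 243.3], 0.55)]
   tri [0.5479 0.016  0.0594]
tray scene [([214.5, 236.0], 0.6), ([493.9, 272.9], 0.25)]
tray side [([319.1, 382.0], 0.79)]
   tri [ 0.4664 -0.2568 -0.0015]
pocket scene [([215.1, 233.3], 0.64), ([494.6, 278.4], 0.44)]
pocket side [([318.2, 378.2], 0.58), ([243.7, 192.9], 0.36)]
   tri [ 0.4664 -0.2541  0.006 ]
rail scene [([490.5, 292.4], 0.98), ([496.3, 253.4], 0.21)]
rail side [([245.6, 194.7], 0.58)]
   tri [ 0.4761  0.2857 -0.005 ]
clip scene [([498.3, 253.6], 0.81)]
clip side [([247.3, 164.5], 0.54)]
   tri [0.488  0.2831 0.0865]
lip_a scene [([496.1, 273.1], 0.68), ([491.8, 275.1], 0.47)]
lip_a side [([243.4, 176.2], 0.71)]
   tri [0.4792 0.2899 0.0444]
dish_1 scene [([201.5, 320.7], 0.9), ([417.6, 385.3], 0.85)]
dish_1 side [([356.5, 193.3], 0.95), ([417.5, 305.9], 0.63)]
   tri [ 0.7232 -0.046   0.1231]
vial scene [([341.4, 248.9], 0.65)]
vial side [([254.4, 281.8], 0.85)]
   tri [ 0.4238  0.0004 -0.0016]
```

View pics/scene0.png

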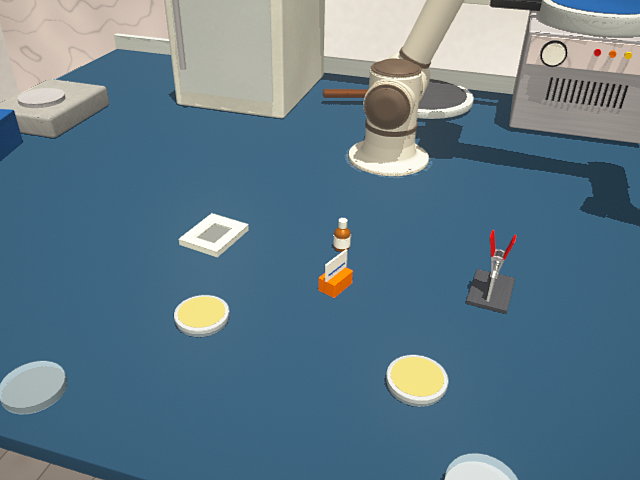

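View pics/side0.png

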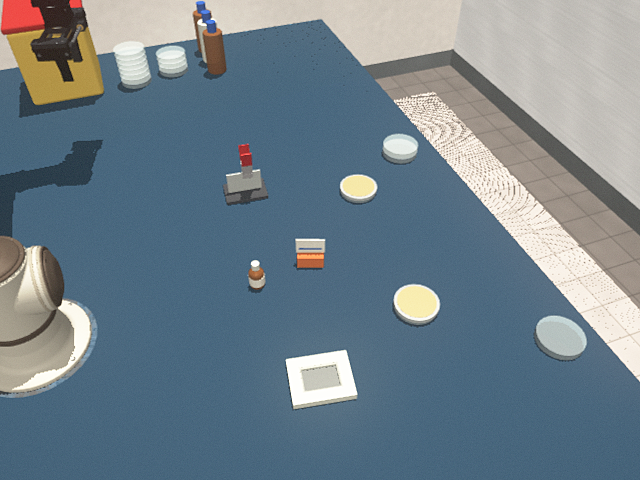

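The scene view shows the stand near (335,275), the tray (214,235), the rail with clip (490,270), and the vial just behind the stand. The side view shows the card nearly face-on at (310,245) and the tray at (320,378). Next I fit the poses to the masks.

```bash
cat >> h.py <<'E'
from scipy.optimize import minimize
def box(cx,cy,z0,z1,sx,sy):
    return np.array([[cx+a*sx/2,cy+b*sy/2,z] for a in(-1,1) for b in(-1,1) for z in(z0,z1)])
SH={"stand":[box(0,0,0,.03,.056,.036),box(0,0,.03,.066,.06,.003)],
 "tray":[box(0,0,0,.014,.11,.09)],
 "rail":[box(0,0,0,.01,.1,.07),box(0,0,.01,.062,.08,.004)]}
def projw(p,X):
    R=np.array(p["orientation"]);c=(np.asarray(X)-np.array(p["eye"]))@R;K=np.array(p["intrinsics"])
    if p.get("fish"):
        th=np.arctan2(np.hypot(c[:,0],c[:,1]),c[:,2]);ph=np.arctan2(c[:,1],c[:,0])
        return np.c_[K[0,2]+K[0,0]*th*np.cos(ph),K[1,2]+K[1,1]*th*np.sin(ph)]
    q=c@K.T; return q[:,:2]/q[:,2:]
def sil(p,parts,q,z=0):
    m=np.zeros((480*4,640*4),np.uint8);c,s=np.cos(q[2]),np.sin(q[2])
    for B in parts:
        X=B@np.array([[c,s,0],[-s,c,0],[0,0,1]])+[q[0],q[1],z]
        h=cv2.convexHull(((projw(p,X)*4+2)).astype(np.float32))
        cv2.fillConvexPoly(m,np.round(h*16).astype(np.int32),1,shift=4)
    return cv2.resize(m.astype(np.float32),(640,480),interpolation=cv2.INTER_AREA)
def fit(pics,masks,parts,q0,yaws,z=0,ign=None):
    best=None
    def f(q):
        t=0
        for i,(p,m) in enumerate(zip(pics,masks)):
            s=sil(p,parts,q,z);d=np.abs(s-m)
            if ign: d=d*~ign[i]
            t+=d.sum()/m.sum()
        return t
    for y in yaws:
        o=minimize(f,[*q0,y],method="Nelder-Mead",options=dict(initial_simplex=[[*q0,y],[q0[0]+.008,q0[1],y],[q0[0],q0[1]+.008,y],[*q0,y+.2]],xatol=1e-4,fatol=1e-4,maxiter=120))
        if best is None or o.fun<best.fun:best=o
    return best
def mask(p,t,k=0): return models.cut_out(p,t)[k]["region"].astype(np.float32)
E
cat > f1.py <<'E'
from h import *
np.set_printoptions(precision=4,suppress=True)
P=[imaging.capture(n) for n in("scene","side")]
cm=[mask(p,"clip")>0 for p in P]
ig=[cv2.dilate(m.astype(np.uint8),np.ones((3,3)))>0 for m in cm]
for t,q0 in(("stand",(.55,.0155)),("tray",(.466,-.255)),("rail",(.476,.2857))):
    M=[mask(p,t) for p in P]
    o=fit(P,M,SH[t],q0,np.radians([-60,-30,0,30,60,90]),ign=ig if t=="rail" else None)
    print(t,o.x[:2],np.degrees(o.x[2]),o.fun)
    for i in(0,1):
        o=fit(P[i:i+1],M[i:i+1],SH[t],o.x[:2],[o.x[2]],ign=ig[i:i+1] if t=="rail" else None)
        print("   cam",i,o.x[:2],np.degrees(o.x[2]),o.fun)
E
python3 f1.py
```

```text
stand [0.547  0.0175] -16.99701325595237 0.1934148371219635
   cam 0 [0.5472 0.0186] -18.28995494156865 0.1145833358168602
   cam 1 [0.5477 0.0155] -19.784822350373332 0.05321703106164932
tray [ 0.4695 -0.2559] -10.28981180849322 0.09113386273384094
   cam 0 [ 0.4696 -0.2553] -10.196189729728163 0.05560850352048874
   cam 1 [ 0.4692 -0.2564] -10.304422121148619 0.029748909175395966
rail [0.4769 0.286 ] -5.180705285119747 0.10672581195831299
   cam 0 [0.4777 0.2862] -5.4933315244967575 0.04181596264243126
   cam 1 [0.4765 0.2853] -5.700289444464696 0.06083868071436882
```

Emit:
apply_moves(moves=[[[0.029,0.0258,0],0],[[0.029,0.0258,0],0],[[0.029,0.0258,0],0],[[0.029,0.0258,0],0],[[0.029,0.0258,0],0]], hand=0.087)

```text
time_s: 1.92
tcp_pos: [0.269, 0.44, 0.2227]
ee_rot: [[0.966, -0.258, 0.0], [-0.258, -0.966, 0.0], [0.0, -0.0, -1.0]]
wrist_force: [0.1, -0.5, 0.7]
gripper_width: 1.001
gripper_force: 0.0
```

Emit:
apply_moves(moves=[[[0.029,0.0258,0],0],[[0.029,0.0258,0],0],[[0.029,0.0258,0],0],[[0.029,0.0258,0],0],[[0.029,0.0258,0],0]])

```text
time_s: 2.33
tcp_pos: [0.3757, 0.2778, 0.223]
ee_rot: [[0.966, -0.258, 0.001], [-0.258, -0.966, 0.001], [0.0, -0.001, -1.0]]
wrist_force: [1.2, 0.9, -0.4]
gripper_width: 1.0
gripper_force: 0.0
```

Emit:
apply_moves(moves=[[[0.029,0.0258,0],0],[[0.029,0.0258,0],0],[[0.029,0.0258,0],0],[[0.029,0.0258,0],0],[[0.029,0.0258,0],0]])

```text
time_s: 2.75
tcp_pos: [0.4825, 0.1155, 0.223]
ee_rot: [[0.966, -0.259, 0.001], [-0.259, -0.966, 0.0], [0.001, -0.001, -1.0]]
wrist_force: [0.5, 0.6, -0.2]
gripper_width: 1.002
gripper_force: 0.0
```

Emit:
apply_moves(moves=[[[0.029,0.0258,0],0],[[0.029,0.0258,0],0],[[0.029,0.0258,0],0],[[0,0,0],3],[[0,0,0],0]])

```text
time_s: 3.17
tcp_pos: [0.5464, 0.018, 0.222]
ee_rot: [[0.949, -0.314, -0.001], [-0.314, -0.949, -0.0], [-0.001, 0.0, -1.0]]
wrist_force: [-0.8, -0.5, -0.2]
gripper_width: 0.998
gripper_force: 0.0
```

```bash
cat >> h.py <<'E'
np.set_printoptions(precision=4,suppress=True)
def togo(x,y,z,yaw):
    s=r.sense();T=np.array(s["tcp_pos"]);R=np.array(s["ee_rot"])
    y0=np.degrees(np.arctan2(R[1,0],R[0,0])); t=(y0-yaw+90)%180-90
    print("t",round(s["time_s"],2),"tcp",T,"yaw %.2f"%y0,"tilt",R[:,2],"F",np.array(s["wrist_force"]),"w",round(s["gripper_width"]*.087,4),s["gripper_force"])
    print("tool shift",R.T@(np.array([x,y,z])-T),"turn %.2f"%t)
def wrist():
    p=imaging.capture("wrist");p["fish"]=1;return p
E
python3 - <<'E'
from h import *
togo(.5475,.0165,.05,-18.5)
p=wrist(); cv2.imwrite("pics/w1.png",p["frame"]);print(p["eye"],p["intrinsics"],p["orientation"])
M=mask(p,"stand");o=fit([p],[M],SH["stand"],(.5475,.017),np.radians([-18]));print(o.x[:2],np.degrees(o.x[2]),o.fun)
E
```

```text
t 3.17 tcp [0.5464 0.018  0.222 ] yaw -18.29 tilt [-0.0008 -0.0002 -1.    ] F [-0.8397 -0.4538 -0.2289] w 0.0868 0.0
tool shift [0.0017 0.001  0.172 ] turn 0.21
[ 0.6108 -0.0016  0.3846] [[371.6483   0.     315.1541]
 [  0.     371.6483 244.6553]
 [  0.       0.       1.    ]] [[-0.315  -0.9193 -0.236 ]
 [-0.9491  0.3053  0.0777]
 [ 0.0007  0.2485 -0.9686]]
[0.5505 0.0196] -21.012698415007595 0.04767753556370735
```

View pics/w1.png

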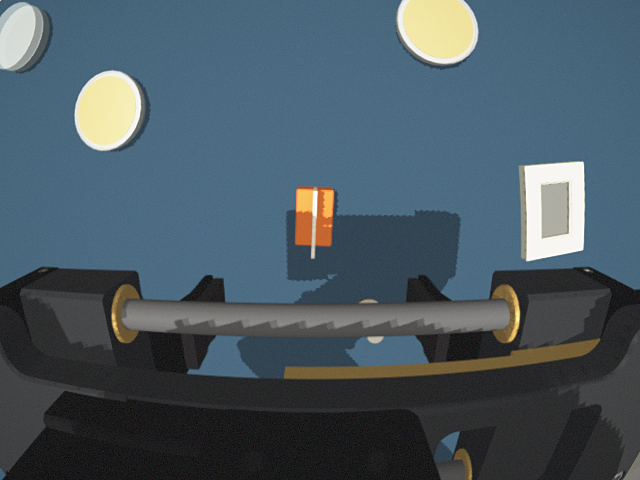

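Wrist view: the stand is at (315,220) between the fingers, nearly aligned, and the tray is at (553,210). The wrist fit agrees with the other cameras to about 3 mm, so I use (0.549, 0.0185), yaw −20.5.

Emit:
apply_moves(moves=[[[0.0024,-0.001,0.03],2.2],[[0,0,0.038],0],[[0,0,0.038],0],[[0,0,0.032],0],[[0,0,0],0]])

```text
time_s: 3.68
tcp_pos: [0.5429, 0.0204, 0.0786]
ee_rot: [[0.939, -0.344, -0.013], [-0.344, -0.939, -0.003], [-0.012, 0.007, -1.0]]
wrist_force: [-0.9, -0.1, -0.3]
gripper_width: 1.002
gripper_force: 0.0
```

```bash
python3 - <<'E'
from h import *
togo(.549,.0185,.011,-20.5)
p=wrist()
M=mask(p,"stand");o=fit([p],[M],SH["stand"],(.549,.0185),np.radians([-20]));print(o.x[:2],np.degrees(o.x[2]),o.fun)
E
```

```text
t 3.68 tcp [0.5429 0.0204 0.0786] yaw -20.10 tilt [-0.0134 -0.0027 -0.9999] F [-0.8555 -0.0811 -0.2539] w 0.0872 0.0
tool shift [ 0.0072 -0.0008  0.0676] turn 0.40
[0.5508 0.0193] -20.541685550213455 0.0479014590382576
```

Emit:
apply_moves(moves=[[[0,0,0],0],[[0,0,0],0]])

```text
time_s: 3.95
tcp_pos: [0.5502, 0.0212, 0.0873]
ee_rot: [[0.939, -0.344, 0.005], [-0.344, -0.939, 0.001], [0.005, -0.003, -1.0]]
wrist_force: [0.4, -0.4, 0.5]
gripper_width: 1.0
gripper_force: 0.0
```

```bash
python3 - <<'E'
from h import *
togo(.55,.019,.011,-20.5)
E
```

```text
t 3.95 tcp [0.5502 0.0212 0.0873] yaw -20.11 tilt [ 0.0053  0.0013 -1.    ] F [ 0.3821 -0.4133  0.4513] w 0.087 0.0
tool shift [0.0002 0.0023 0.0763] turn 0.39
```

Emit:
apply_moves(moves=[[[0,0.001,0.012],0.4],[[0,0,0.015],0],[[0,0,0.012],0],[[0,0,0.008],0],[[0,0,0],0]])

```text
time_s: 4.37
tcp_pos: [0.5479, 0.0193, 0.0375]
ee_rot: [[0.936, -0.352, -0.0], [-0.352, -0.936, 0.0], [-0.0, 0.0, -1.0]]
wrist_force: [-0.7, 0.2, -0.6]
gripper_width: 1.001
gripper_force: 0.0
```

Emit:
apply_moves(moves=[[[0,0,0],0],[[0,0,0],0],[[0,0,0],0],[[0,0,0],0]])

```text
time_s: 4.7
tcp_pos: [0.5486, 0.0194, 0.0384]
ee_rot: [[0.936, -0.352, 0.002], [-0.352, -0.936, 0.0], [0.001, -0.001, -1.0]]
wrist_force: [-0.2, 0.1, -0.2]
gripper_width: 0.999
gripper_force: 0.0
```

```bash
python3 - <<'E'
from h import *
togo(.55,.019,.011,-20.5)
E
```

```text
t 4.7 tcp [0.5486 0.0194 0.0384] yaw -20.59 tilt [ 0.0016  0.0005 -1.    ] F [-0.1602  0.0584 -0.1689] w 0.0869 0.0
tool shift [ 0.0015 -0.0001  0.0274] turn -0.09
```

Descend and close.

Emit:
apply_moves(moves=[[[0.001,0,0.01],0],[[0,0,0.01],0],[[0,0,0.007],0],[[0,0,0],0],[[0,0,0],0]])

```text
time_s: 5.12
tcp_pos: [0.5483, 0.0187, 0.0094]
ee_rot: [[0.936, -0.352, -0.002], [-0.352, -0.936, -0.001], [-0.002, 0.002, -1.0]]
wrist_force: [0.8, 1.0, -0.1]
gripper_width: 1.002
gripper_force: 0.0
```

Emit:
apply_moves(moves=[[[0,0,0],0],[[0,0,0],0],[[0,0,0],0],[[0,0,0],0],[[0,0,0],0]], hand=0.02)

```text
time_s: 5.53
tcp_pos: [0.5491, 0.019, 0.0108]
ee_rot: [[0.936, -0.352, 0.001], [-0.352, -0.936, 0.0], [0.0, -0.0, -1.0]]
wrist_force: [-0.7, 0.8, -0.2]
gripper_width: 0.707
gripper_force: 0.0
```

Emit:
apply_moves(moves=[[[0,0,0],0],[[0,0,0],0],[[0,0,0],0],[[0,0,0],0],[[0,0,0],0]])

```text
time_s: 5.95
tcp_pos: [0.5489, 0.0189, 0.0106]
ee_rot: [[0.936, -0.352, -0.0], [-0.352, -0.936, -0.0], [-0.0, 0.0, -1.0]]
wrist_force: [0.1, -1.1, 1.3]
gripper_width: 0.41
gripper_force: 30.0
```

Emit:
apply_moves(moves=[[[0,0,-0.01],0],[[0,0,-0.025],0],[[0,0,-0.03],0],[[0,0.01,-0.03],0],[[0,0.02,-0.015],0]])

```text
time_s: 6.37
tcp_pos: [0.5411, -0.008, 0.1249]
ee_rot: [[0.937, -0.349, 0.007], [-0.349, -0.937, 0.001], [0.007, -0.003, -1.0]]
wrist_force: [0.8, -0.3, -0.4]
gripper_width: 0.41
gripper_force: 30.0
```

Emit:
apply_moves(moves=[[[0.004,0.033,0],0],[[0.005,0.037,0],0],[[0.005,0.037,0],0],[[0.005,0.037,0],0],[[0.0034,0.037,0],0]])

```text
time_s: 6.78
tcp_pos: [0.4951, -0.1879, 0.1213]
ee_rot: [[0.936, -0.351, 0.001], [-0.351, -0.936, -0.0], [0.001, -0.0, -1.0]]
wrist_force: [0.5, 0.0, -1.0]
gripper_width: 0.411
gripper_force: 30.0
```

Emit:
apply_moves(moves=[[[0,0.035,0],0],[[0,0.025,0],0],[[0,0.014,0],-3],[[0,0,0],-4.3],[[0,0,0],-3]])

```text
time_s: 7.2
tcp_pos: [0.4687, -0.2568, 0.121]
ee_rot: [[0.984, -0.178, -0.0], [-0.178, -0.984, 0.0], [-0.0, -0.0, -1.0]]
wrist_force: [0.5, 0.1, -1.4]
gripper_width: 0.41
gripper_force: 30.0
```

Emit:
apply_moves(moves=[[[0,0,0],0],[[0,0,0],0],[[0,0,0],0],[[0,0,0],0]])

```text
time_s: 7.53
tcp_pos: [0.4697, -0.2554, 0.1207]
ee_rot: [[0.984, -0.179, 0.0], [-0.179, -0.984, 0.0], [0.0, -0.0, -1.0]]
wrist_force: [-1.0, -0.2, -1.1]
gripper_width: 0.415
gripper_force: 30.0
```

```bash
cat > f2.py <<'E'
from h import *
togo(.4695,-.2559,.017,-10.3)
z=r.sense()["tcp_pos"][2]-.0106
P=[wrist(),imaging.capture("scene"),imaging.capture("side")]
cv2.imwrite("pics/w2.png",P[0]["frame"])
for i,p in enumerate(P):
    for t,q,zz in(("tray",(.4695,-.2559),0),("stand",r.sense()["tcp_pos"][:2],z)):
        try:
            L=models.cut_out(p,t);M=L[0]["region"].astype(np.float32)
            sm=cv2.dilate(mask(p,"stand").astype(np.uint8),np.ones((3,3)))>0
            o=fit([p],[M],SH[t],q,np.radians([-10]),z=zz,ign=[sm] if t=="tray" else None)
            print(i,t,o.x[:2],np.degrees(o.x[2]),o.fun,M.sum(),L[0]["confidence"])
        except Exception as e: print(i,t,e)
E
python3 f2.py
```

```text
t 7.53 tcp [ 0.4697 -0.2554  0.1207] yaw -10.32 tilt [ 0.0001  0.     -1.    ] F [-0.9802 -0.1718 -1.1005] w 0.0361 29.999652206897736
tool shift [-0.0001  0.0005  0.1037] turn -0.02
0 tray [ 0.4719 -0.2547] -10.013459783393403 0.14335933327674866 9583.0 0.75
0 stand [ 0.4711 -0.2541] -10.735318285691353 0.4506310820579529 8220.0 0.95
1 tray [ 0.4693 -0.2543] -8.667022796801255 0.054259043186903 1714.0 0.8
1 stand [ 0.4684 -0.2663] 24.787771395360014 0.286266565322876 679.0 0.61
2 tray [ 0.4675 -0.2582] -10.734544195032674 0.1482611894607544 2703.0 0.84
2 stand [1.1222 1.0273] -85.96995950253114 1.0 2661.0 0.7
```

Emit:
apply_moves(moves=[[[0,0,0.015],0],[[0,0,0.025],0],[[0,0,0.025],0],[[0,0,0.018],0],[[0,0,0.005],0]])

```text
time_s: 8.7
tcp_pos: [0.4674, -0.2552, 0.0296]
ee_rot: [[0.984, -0.18, -0.006], [-0.18, -0.984, 0.002], [-0.006, -0.001, -1.0]]
wrist_force: [-0.6, -0.5, -1.0]
gripper_width: 0.411
gripper_force: 30.0
```

Emit:
apply_moves(moves=[[[0,0,0],0],[[0,0,0],0],[[0,0,0],0],[[0,0,0],0]])

```text
time_s: 9.03
tcp_pos: [0.4707, -0.256, 0.034]
ee_rot: [[0.984, -0.179, 0.003], [-0.179, -0.984, -0.001], [0.003, 0.0, -1.0]]
wrist_force: [-0.6, -0.4, -1.1]
gripper_width: 0.408
gripper_force: 30.0
```

```bash
python3 - <<'E'
from h import *
togo(.4695,-.2559,.0166,-10.3)
p=wrist();cv2.imwrite("pics/w3.png",p["frame"])
s=imaging.capture("scene")["frame"][200:280,160:270];t=imaging.capture("side")["frame"][310:430,260:380]
a=cv2.resize(s,(420,305));b=cv2.resize(t,(305,305));c=cv2.resize(p["frame"],(400,300))
im=np.zeros((600,725,3),np.uint8);im[:305,:420]=a;im[:305,420:]=b;im[300:600,:400]=c;cv2.imwrite("pics/m3.png",im)
E
```

```text
t 9.03 tcp [ 0.4707 -0.256   0.034 ] yaw -10.29 tilt [ 0.0029 -0.0008 -1.    ] F [-0.5942 -0.3689 -1.07  ] w 0.0355 29.999674558639526
tool shift [-0.0013  0.0001  0.0174] turn 0.01
```

View pics/m3.png

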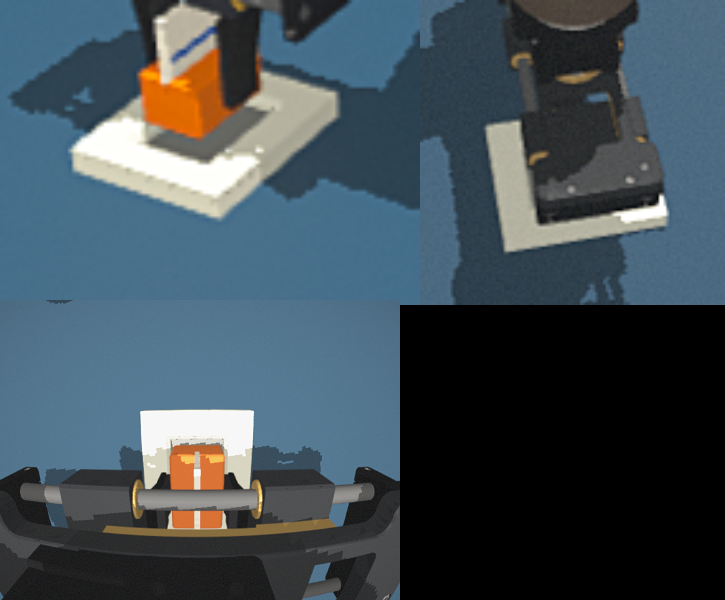

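The foot hangs right over the pocket, centred across (wrist view, foot at x≈197 in a block spanning 140–254).

Emit:
apply_moves(moves=[[[0,0,0.005],0],[[0,0,0.005],0],[[0,0,0.0035],0],[[0,0,0.002],0],[[0,0,0.001],0]])

```text
time_s: 9.6
tcp_pos: [0.469, -0.2556, 0.0166]
ee_rot: [[0.984, -0.178, -0.002], [-0.178, -0.984, 0.0], [-0.002, 0.0, -1.0]]
wrist_force: [-3.6, 5.1, 15.0]
gripper_width: 0.412
gripper_force: 30.0
```

Emit:
apply_moves(moves=[[[0,0,0],0],[[0,0,0],0],[[0,0,0],0],[[0,0,0],0]])

```text
time_s: 9.93
tcp_pos: [0.469, -0.2555, 0.0166]
ee_rot: [[0.984, -0.179, -0.001], [-0.179, -0.984, 0.0], [-0.001, 0.0, -1.0]]
wrist_force: [-2.3, 1.1, 6.6]
gripper_width: 0.411
gripper_force: 30.0
```

Emit:
apply_moves(moves=[[[0,0,0],0],[[0,0,0],0],[[0,0,0],0],[[0,0,0],0],[[0,0,0],0]], hand=0.07)

```text
time_s: 10.35
tcp_pos: [0.4697, -0.2558, 0.0159]
ee_rot: [[0.984, -0.179, -0.0], [-0.179, -0.984, -0.0], [-0.0, 0.0, -1.0]]
wrist_force: [0.9, -0.5, 0.1]
gripper_width: 0.707
gripper_force: 0.0
```

Emit:
apply_moves(moves=[[[0,0,0],0],[[0,0,0],0],[[0,0,0],0],[[0,0,-0.005],0],[[0,0,-0.015],0]])

```text
time_s: 10.77
tcp_pos: [0.468, -0.2553, 0.0347]
ee_rot: [[0.984, -0.179, -0.005], [-0.179, -0.984, 0.001], [-0.005, -0.0, -1.0]]
wrist_force: [0.1, -0.2, 0.2]
gripper_width: 0.8
gripper_force: 0.0
```

Emit:
apply_moves(moves=[[[0,0,-0.03],0],[[0,0,-0.038],0],[[0,0,-0.038],0],[[0,0,-0.038],0],[[0,0,-0.02],0]])

```text
time_s: 11.18
tcp_pos: [0.4714, -0.2565, 0.2057]
ee_rot: [[0.984, -0.178, 0.008], [-0.178, -0.984, -0.003], [0.008, 0.002, -1.0]]
wrist_force: [0.8, -0.8, -0.0]
gripper_width: 0.804
gripper_force: 0.0
```

Emit:
apply_moves(moves=[[[0,0,0],0],[[0,0,0],0],[[0,0,0],0],[[0,0,0],0]])

```text
time_s: 11.52
tcp_pos: [0.4686, -0.2554, 0.1986]
ee_rot: [[0.984, -0.179, -0.003], [-0.179, -0.984, 0.001], [-0.003, -0.0, -1.0]]
wrist_force: [0.1, 0.0, -1.0]
gripper_width: 0.804
gripper_force: 0.0
```

```bash
cat > f3.py <<'E'
from h import *
togo(.477,.286,.2,-5.5)
P=[wrist(),imaging.capture("scene"),imaging.capture("side")]
cv2.imwrite("pics/w4.png",P[0]["frame"])
for i,p in enumerate(P):
    for t,zz in(("tray",0),("stand",.006)):
        try:
            L=models.cut_out(p,t);M=L[0]["region"].astype(np.float32)
            sm=cv2.dilate(mask(p,"stand").astype(np.uint8),np.ones((3,3)))>0
            parts=SH[t] if t=="tray" else [box(0,0,.008,.03,.056,.036),SH[t][1]]
            o=fit([p],[M],parts,(.4695,-.2559),np.radians([-10]),z=zz,ign=[sm] if t=="tray" else None)
            print(i,t,o.x[:2],np.degrees(o.x[2]),o.fun,M.sum(),L[0]["confidence"])
        except Exception as e: print(i,t,e)
    print(i,[(l["confidence"],np.array(l["at"])*[640,480]) for l in models.place_of(p,"card_top")], projw(p,[[.4695,-.2559,.072]]))
E
python3 f3.py
```

```text
t 11.52 tcp [ 0.4686 -0.2554  0.1986] yaw -10.31 tilt [-0.0031  0.001  -1.    ] F [ 0.0518  0.0067 -1.0112] w 0.0699 0.0
tool shift [-0.0887 -0.5342 -0.0009] turn -4.81
0 tray [ 0.4711 -0.2544] -10.384794068844231 0.025073036551475525 8044.0 0.6
0 stand [ 0.4717 -0.2543] -9.776476833179075 0.03368221968412399 2711.0 0.57
0 [(0.67, array([315.712, 232.704]))] [[317.5176 235.019 ]]
1 tray [ 0.4705 -0.2552] -11.026436332959543 0.04308464378118515 1146.0 0.98
1 stand [ 0.4757 -0.2517] -9.885393836544129 0.10135900229215622 883.0 0.97
1 [(0.62, array([211.584, 204.816]))] [[210.3742 205.5991]]
2 tray [ 0.4691 -0.2562] -9.76380409406104 0.03789414465427399 2220.0 0.91
2 stand [ 0.468  -0.2575] -10.169464960999406 0.08398634940385818 989.0 0.58
2 [(0.71, array([317.184, 358.176]))] [[319.8625 357.3944]]
```

Stand is seated (within 1 mm of the tray centre in the wrist fit, square). On to the clip.

Emit:
apply_moves(moves=[[[-0.003,-0.02,-0.02],0],[[-0.006,-0.036,-0.01],0],[[-0.0065,-0.039,0],0],[[-0.0065,-0.039,0],0],[[-0.0065,-0.039,0],0]], hand=0.087)

```text
time_s: 12.83
tcp_pos: [0.4723, -0.0789, 0.2305]
ee_rot: [[0.984, -0.18, 0.001], [-0.18, -0.984, 0.0], [0.001, -0.0, -1.0]]
wrist_force: [0.4, -0.5, -0.2]
gripper_width: 0.989
gripper_force: 0.0
```

Emit:
apply_moves(moves=[[[-0.0065,-0.039,0],0],[[-0.0065,-0.039,0],0],[[-0.0065,-0.039,0],0],[[-0.0065,-0.039,0],0],[[-0.0065,-0.039,0],0]])

```text
time_s: 13.25
tcp_pos: [0.475, 0.1192, 0.2304]
ee_rot: [[0.984, -0.178, 0.001], [-0.178, -0.984, 0.0], [0.001, -0.0, -1.0]]
wrist_force: [1.0, 0.5, 0.7]
gripper_width: 0.998
gripper_force: 0.0
```

Emit:
apply_moves(moves=[[[-0.0065,-0.039,0],0],[[-0.0065,-0.039,0],0],[[-0.006,-0.036,0],0],[[-0.003,-0.018,0],-2],[[0,0,0],-3]])

```text
time_s: 13.67
tcp_pos: [0.4775, 0.2549, 0.2296]
ee_rot: [[0.996, -0.086, 0.001], [-0.086, -0.996, 0.001], [0.0, -0.001, -1.0]]
wrist_force: [0.1, -0.9, -0.5]
gripper_width: 1.002
gripper_force: 0.0
```

Emit:
apply_moves(moves=[[[0,0,0],0],[[0,0,0],0],[[0,0,0],0],[[0,0,0],0]])

```text
time_s: 14.0
tcp_pos: [0.4774, 0.2503, 0.2303]
ee_rot: [[0.996, -0.094, 0.0], [-0.094, -0.996, 0.0], [0.0, -0.0, -1.0]]
wrist_force: [0.4, -0.7, -0.5]
gripper_width: 0.999
gripper_force: 0.0
```

```bash
cat > f4.py <<'E'
from h import *
togo(.48,.285,.2,-5.5)
P=[wrist(),imaging.capture("scene"),imaging.capture("side")]
cv2.imwrite("pics/w5.png",P[0]["frame"])
for i,p in enumerate(P):
    cm=cv2.dilate(mask(p,"clip").astype(np.uint8),np.ones((3,3)))>0
    M=mask(p,"rail")
    o=fit([p],[M],SH["rail"],(.477,.286),np.radians([-5.5]),ign=[cm]);q=o.x
    print(i,"rail",q[:2],np.degrees(q[2]),o.fun)
    # clip x along strip: compare centroid of place_of pin
    for l in models.place_of(p,"clip")[:2]:
        uv=np.array(l["at"])*[640,480]
        g=[(np.linalg.norm(projw(p,[[.477+a*np.cos(q[2]),.286+a*np.sin(q[2]),.088]])[0]-uv),a) for a in np.arange(-.04,.0401,.001)]
        print("  clip",uv,l["confidence"],min(g))
        if i: print("   onz",onz(p,uv,.088))
        else:
            from scipy.optimize import least_squares
            print("   onz",least_squares(lambda v:projw(p,[[v[0],v[1],.088]])[0]-uv,[.48,.285]).x)
E
python3 f4.py
```

```text
t 14.0 tcp [0.4774 0.2503 0.2303] yaw -5.40 tilt [ 0.0002  0.0001 -1.    ] F [ 0.3654 -0.6512 -0.4697] w 0.0869 0.0
tool shift [-0.0007 -0.0348  0.0303] turn 0.10
0 rail [0.4796 0.2866] -5.445884550301767 0.01816137507557869
  clip [273.728 223.296] 0.58 (np.float64(0.9320355077359543), np.float64(0.012000000000000045))
   onz [0.4889 0.2856]
1 rail [0.478  0.2865] -5.290298823031075 0.030306531116366386
  clip [497.792 252.48 ] 0.63 (np.float64(0.558790289259051), np.float64(0.004000000000000038))
   onz [0.4811 0.2847 0.088 ]
  clip [200.512 321.696] 0.53 (np.float64(300.10676515568366), np.float64(0.04000000000000007))
   onz [ 0.7976 -0.114   0.088 ]Traceback (most recent call last):
  File "f4.py", line 7, in <module>
    M=mask(p,"rail")
  File "h.py", line 48, in mask
    def mask(p,t,k=0): return models.cut_out(p,t)[k]["region"].astype(np.float32)
                              ~~~~~~~~~~~~~~~~~~~^^^
IndexError: list index out of range
```

View pics/w5.png

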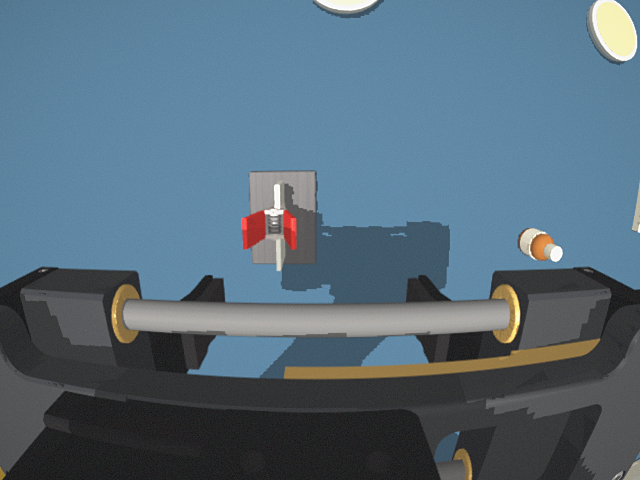

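Wrist view: the pin is at (275,222), the handles at columns 243–296, the strip vertical at column 279, so the alignment is good. I locate the clip along the strip from the red handles.

```bash
cat > f5.py <<'E'
from h import *
from scipy.optimize import least_squares
import sys
P=[wrist(),imaging.capture("scene"),imaging.capture("side")]
for i,p in enumerate(P):
    f=p["frame"].astype(int);m=((f[...,2]>110)&(f[...,1]<50)&(f[...,0]<60)).astype(np.uint8)
    n,lab,st,ce=cv2.connectedComponentsWithStats(m)
    c0=projw(p,[[.485,.285,.11]])[0]
    ks=[k for k in range(1,n) if st[k,4]>8 and np.linalg.norm(ce[k]-c0)<60]
    M=np.isin(lab,ks).astype(np.float32)
    H=[np.array([[x,s*y,z] for x in(-W,W) for (y,z) in((a,zl),(.0205,.126),(a-.004,zl),(.0165,.126))]) for s in(-1,1) for W,a,zl in[(.012,.0115,.104)]]
    def f2(q):
        c,s=np.cos(q[2]),np.sin(q[2]);
        B=[np.array([[x,sg*y,z] for x in(-q[3],q[3]) for(y,z) in((q[4],q[5]),(.0205,.126),(q[4]-.004,q[5]),(.0165,.126))]) for sg in(-1,1)]
        return np.abs(sil(p,B,q[:3])-M).sum()/M.sum()
    x0=np.array([.485,.285,-.0944,.011,.0115,.104])
    best=None
    for dx in(-.005,0,.005):
        x1=x0+[dx,0,0,0,0,0]
        o=minimize(f2,x1,method="Nelder-Mead",options=dict(initial_simplex=[x1]+[x1+np.eye(6)[k]*[.006,.006,.08,.002,.003,.006][k] for k in range(6)],maxiter=300))
        if best is None or o.fun<best.fun:best=o
    print(i,[(st[k,:5].tolist()) for k in ks],best.x,best.fun)
p=P[0]
for z,uv in((.126,(269.5,233)),(.062,(279,184)),(.062,(280,270))):
    print(z,least_squares(lambda v:projw(p,[[v[0],v[1],z]])[0]-uv,[.48,.285]).x)
E
python3 f5.py
```

```text
0 [[247, 211, 19, 37, 431], [285, 227, 8, 20, 88]] [0.493  0.2822 0.3068 0.0056 0.0168 0.0943] 0.8139451146125793
1 [[489, 230, 6, 27, 110], [503, 235, 13, 25, 81]] [ 0.4874  0.2859 -0.1043  0.012   0.0129  0.094 ] 0.25425392389297485
2 [[239, 145, 13, 21, 130]] [ 0.4859  0.2801 -0.0555  0.0089  0.0145  0.0956] 0.5480769276618958
0.126 [0.4888 0.2853]
0.062 [0.5191 0.281 ]
0.062 [0.4391 0.2893]
```

Emit:
apply_moves(moves=[[[0.003,-0.0174,0],0],[[0.0033,-0.018,0],0],[[0,0,0.015],0],[[0,0,0.025],0],[[0,0,0.02],0]])

```text
time_s: 15.12
tcp_pos: [0.4867, 0.2861, 0.1691]
ee_rot: [[0.996, -0.092, -0.0], [-0.092, -0.996, 0.0], [-0.0, -0.0, -1.0]]
wrist_force: [0.4, -0.3, 0.3]
gripper_width: 0.998
gripper_force: 0.0
```

Emit:
apply_moves(moves=[[[0,0,0.01],0],[[0,0,0],0],[[0,0,0],0],[[0,0,0],0],[[0,0,0],0]])

```text
time_s: 15.53
tcp_pos: [0.4877, 0.2864, 0.1616]
ee_rot: [[0.996, -0.092, 0.002], [-0.092, -0.996, 0.002], [0.002, -0.002, -1.0]]
wrist_force: [0.6, -0.4, 0.5]
gripper_width: 0.998
gripper_force: 0.0
```

```bash
python3 - <<'E'
from h import *
togo(.487,.285,.102,-5.4)
p=wrist();s=imaging.capture("scene")["frame"][190:310,430:590]
im=np.zeros((480,720,3),np.uint8);im[:300,:400]=cv2.resize(s,(400,300));im[240:480,400:720]=cv2.resize(p["frame"],(320,240))
c=p["frame"][150:390,200:440];im[:240,400:640]=c
cv2.imwrite("pics/m6.png",im)
E
```

```text
t 15.53 tcp [0.4877 0.2864 0.1616] yaw -5.29 tilt [ 0.0024  0.002  -1.    ] F [ 0.5703 -0.3688  0.498 ] w 0.0868 0.0
tool shift [-0.0007  0.0016  0.0596] turn 0.11
```

View pics/m6.png

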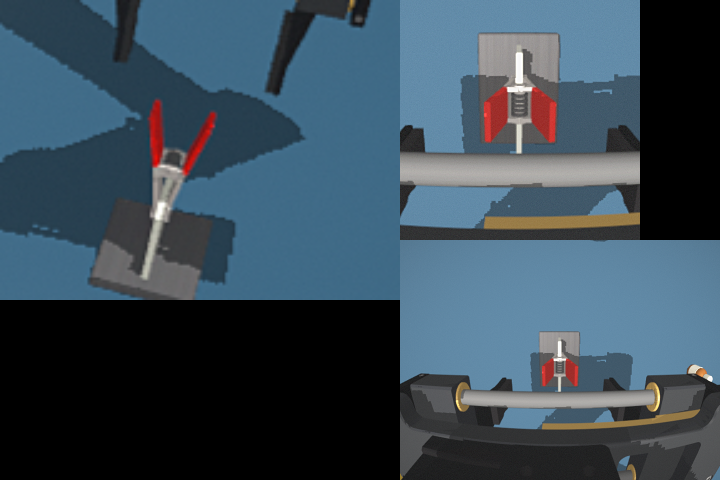

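The clip sits centred between the open fingers (crop: handles at 485–557, fingers at 425 and 610). Descend and squeeze.

Emit:
apply_moves(moves=[[[0,0.001,0.012],0],[[0,0,0.018],0],[[0,0,0.017],0],[[0,0,0.009],0],[[0,0,0.002],0]])

```text
time_s: 16.05
tcp_pos: [0.4861, 0.284, 0.1007]
ee_rot: [[0.996, -0.093, -0.002], [-0.093, -0.996, -0.002], [-0.002, 0.002, -1.0]]
wrist_force: [-0.3, -0.6, -0.5]
gripper_width: 1.002
gripper_force: 0.0
```

Emit:
apply_moves(moves=[[[0,0,0],0],[[0,0,0],0],[[0,0,0],0],[[0,0,0],0],[[0,0,0],0]])

```text
time_s: 16.47
tcp_pos: [0.4871, 0.285, 0.1028]
ee_rot: [[0.996, -0.092, 0.001], [-0.092, -0.996, 0.001], [0.001, -0.001, -1.0]]
wrist_force: [-0.5, 0.0, -0.1]
gripper_width: 0.998
gripper_force: 0.0
```

Emit:
apply_moves(moves=[[[0,0,0],0],[[0,0,0],0],[[0,0,0],0],[[0,0,0],0],[[0,0,0],0]], hand=0.01)

```text
time_s: 16.88
tcp_pos: [0.4868, 0.2847, 0.102]
ee_rot: [[0.996, -0.092, -0.0], [-0.092, -0.996, -0.0], [-0.0, 0.0, -1.0]]
wrist_force: [0.5, -0.5, -0.2]
gripper_width: 0.707
gripper_force: 0.0
```

Emit:
apply_moves(moves=[[[0,0,0],0],[[0,0,0],0],[[0,0,0],0],[[0,0,0],0],[[0,0,0],0]])

```text
time_s: 17.3
tcp_pos: [0.4867, 0.2847, 0.1019]
ee_rot: [[0.996, -0.092, -0.0], [-0.092, -0.996, -0.0], [-0.0, 0.0, -1.0]]
wrist_force: [0.6, 0.4, -0.4]
gripper_width: 0.331
gripper_force: 5.6
```

Emit:
apply_moves(moves=[[[0,0,0],0],[[0,0,0],0],[[0,0,0],0],[[0,0,0],0],[[0,0,0],0]])

```text
time_s: 17.72
tcp_pos: [0.4868, 0.2847, 0.102]
ee_rot: [[0.996, -0.092, -0.0], [-0.092, -0.996, -0.0], [-0.0, 0.0, -1.0]]
wrist_force: [-0.5, 0.4, -0.6]
gripper_width: 0.244
gripper_force: 30.0
```

Squeezed to 21 mm at 30 N, so it is at the stop. Lift.

Emit:
apply_moves(moves=[[[0,0,-0.005],0],[[0,0,-0.01],0],[[0,0,-0.015],0],[[0,0,-0.02],0],[[0,0,-0.02],0]])

```text
time_s: 18.13
tcp_pos: [0.4868, 0.2846, 0.1736]
ee_rot: [[0.996, -0.092, 0.0], [-0.092, -0.996, -0.0], [0.0, 0.0, -1.0]]
wrist_force: [0.1, 1.7, -0.2]
gripper_width: 0.244
gripper_force: 30.0
```

Emit:
apply_moves(moves=[[[0,0,-0.02],0],[[0,0,-0.01],0],[[0,0,0],0],[[0,0,0],0],[[0,0,0],0]])

```text
time_s: 18.55
tcp_pos: [0.4861, 0.2842, 0.2009]
ee_rot: [[0.996, -0.093, -0.002], [-0.093, -0.996, -0.001], [-0.002, 0.001, -1.0]]
wrist_force: [0.4, 0.2, -0.8]
gripper_width: 0.246
gripper_force: 30.0
```

```bash
python3 - <<'E'
from h import *
togo(.4700,-.2555,.2,-10.3)
p=wrist();s=imaging.capture("scene")["frame"][150:310,430:590]
im=np.zeros((400,800,3),np.uint8);im[:400,:400]=cv2.resize(s,(400,400))
im[:300,400:]=cv2.resize(p["frame"],(400,300))
cv2.imwrite("pics/m7.png",im)
E
```

```text
t 18.55 tcp [0.4861 0.2842 0.2009] yaw -5.32 tilt [-0.002  -0.0012 -1.    ] F [ 0.3807  0.2128 -0.8166] w 0.0214 29.99965276569128
tool shift [0.034  0.5389 0.0016] turn 4.98
```

View pics/m7.png

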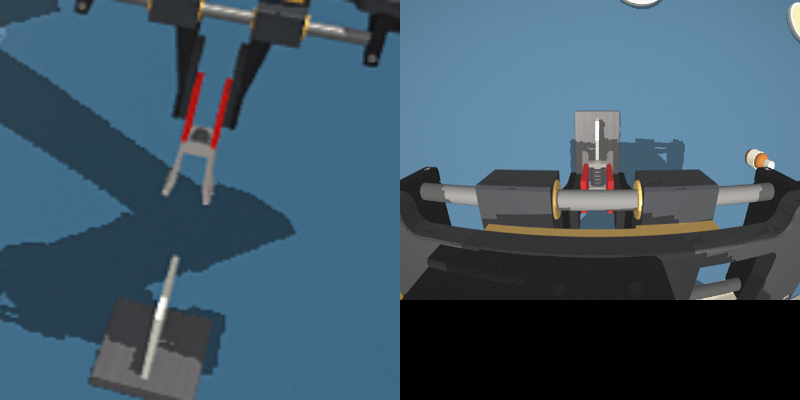

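The clip is held upright and wide open, clear of the rail (left crop, lips at (168,190) and (208,200)). I carry it to above the card.

Emit:
apply_moves(moves=[[[0.001,0.02,0],0],[[0.002,0.034,0],0],[[0.0025,0.039,0],0],[[0.0025,0.039,0],0],[[0.0025,0.039,0],0]])

```text
time_s: 19.07
tcp_pos: [0.4806, 0.1118, 0.201]
ee_rot: [[0.996, -0.091, -0.002], [-0.091, -0.996, -0.001], [-0.002, 0.001, -1.0]]
wrist_force: [0.4, -0.3, -0.3]
gripper_width: 0.241
gripper_force: 30.0
```

Emit:
apply_moves(moves=[[[0.0025,0.039,0],0],[[0.0025,0.039,0],0],[[0.0025,0.039,0],0],[[0.0025,0.039,0],0],[[0.0025,0.039,0],0]])

```text
time_s: 19.48
tcp_pos: [0.475, -0.0837, 0.2013]
ee_rot: [[0.996, -0.092, -0.002], [-0.092, -0.996, -0.0], [-0.001, 0.0, -1.0]]
wrist_force: [1.2, 0.3, -1.1]
gripper_width: 0.245
gripper_force: 30.0
```

Emit:
apply_moves(moves=[[[0.0025,0.039,0],0],[[0.0025,0.039,0],0],[[0.0025,0.036,0],0],[[0.003,0.028,0],0],[[0.0015,0.014,0],0]])

```text
time_s: 19.9
tcp_pos: [0.4726, -0.2412, 0.2008]
ee_rot: [[0.995, -0.095, -0.002], [-0.095, -0.995, -0.0], [-0.002, 0.0, -1.0]]
wrist_force: [-0.9, 0.0, -0.5]
gripper_width: 0.243
gripper_force: 30.0
```

Emit:
apply_moves(moves=[[[0,0,0],2],[[0,0,0],3],[[0,0,0],0],[[0,0,0],0],[[0,0,0],0]])

```text
time_s: 20.32
tcp_pos: [0.4733, -0.2381, 0.2015]
ee_rot: [[0.984, -0.177, -0.001], [-0.177, -0.984, 0.0], [-0.001, -0.0, -1.0]]
wrist_force: [-0.3, 0.4, -0.2]
gripper_width: 0.245
gripper_force: 30.0
```

```bash
cat > f8.py <<'E'
from h import *
togo(.4700,-.2555,.111,-10.3)
p=wrist();q=imaging.capture("scene");s=q["frame"][160:270,150:270]
t=imaging.capture("side")["frame"][290:420,250:390]
im=np.zeros((600,800,3),np.uint8);im[:367,:400]=cv2.resize(s,(400,367))
im[:371,400:]=cv2.resize(t,(400,371));im[371:600,:305]=cv2.resize(p["frame"],(305,229))
im[371:600,400:]=cv2.resize(p["frame"][160:320,180:460],(400,229))
cv2.imwrite("pics/m8.png",im)
L=models.cut_out(p,"stand")
if L:
    M=L[0]["region"].astype(np.float32);cl=cv2.dilate(mask(p,"clip").astype(np.uint8),np.ones((5,5)))>0
    o=fit([p],[M],[box(0,0,.008,.03,.056,.036),SH["stand"][1]],(.4715,-.2543),np.radians([-10]),z=.006,ign=[cl])
    print("stand",o.x[:2],np.degrees(o.x[2]),o.fun,L[0]["confidence"])
E
python3 f8.py
```

```text
t 20.32 tcp [ 0.4733 -0.2381  0.2015] yaw -10.22 tilt [-0.0011  0.0002 -1.    ] F [-0.2914  0.3958 -0.1646] w 0.0213 29.99967291019857
tool shift [-0.      0.0177  0.0905] turn 0.08
stand [ 0.4719 -0.2543] -10.220290639074951 0.03156592324376106 0.86
```

Emit:
apply_moves(moves=[[[0,0.009,0.01],0],[[0,0.0088,0.02],0],[[0,0,0.02],0],[[0,0,0.013],0],[[0,0,0],0]])

```text
time_s: 20.98
tcp_pos: [0.4677, -0.2556, 0.1353]
ee_rot: [[0.984, -0.18, -0.007], [-0.18, -0.984, 0.002], [-0.007, -0.001, -1.0]]
wrist_force: [-0.9, -0.3, -0.6]
gripper_width: 0.243
gripper_force: 30.0
```

Emit:
apply_moves(moves=[[[0,0,0],0],[[0,0,0],0],[[0,0,0],0],[[0,0,0],0],[[0,0,0],0]])

```text
time_s: 21.4
tcp_pos: [0.4707, -0.2559, 0.1399]
ee_rot: [[0.984, -0.179, 0.002], [-0.179, -0.984, -0.0], [0.002, 0.0, -1.0]]
wrist_force: [0.6, -0.4, -0.7]
gripper_width: 0.244
gripper_force: 30.0
```

```bash
python3 f8.py
```

```text
t 21.4 tcp [ 0.4707 -0.2559  0.1399] yaw -10.29 tilt [ 0.0017 -0.0004 -1.    ] F [ 0.5581 -0.4483 -0.7039] w 0.0212 29.999638879671693
tool shift [-0.0008 -0.0002  0.0289] turn 0.01
stand [ 0.4717 -0.2543] -10.693971608614014 0.01825444959104061 0.94
```

View pics/m8.png

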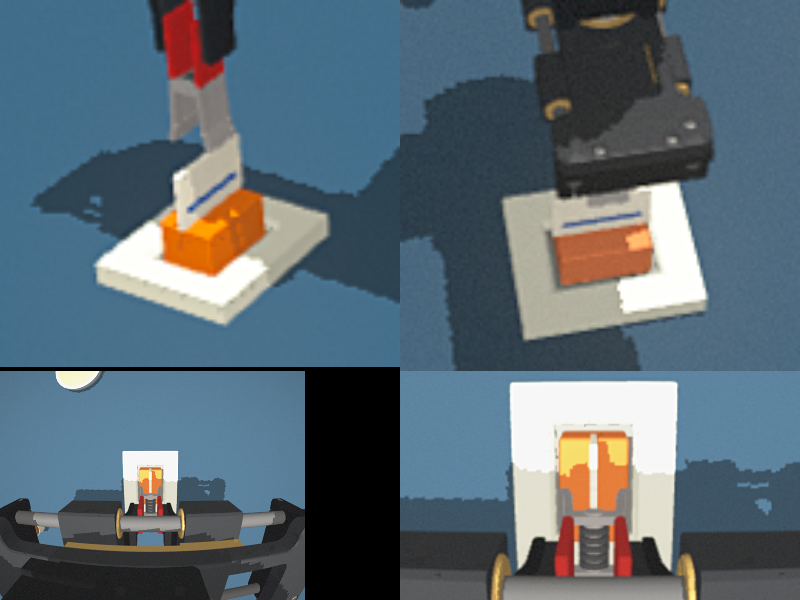

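The stand is seated square, and the clip is centred on the card's plane (card at column 594, clip spring at 594). Lower it.

Emit:
apply_moves(moves=[[[0,0,0.005],0],[[0,0,0.008],0],[[0,0,0.008],0],[[0,0,0.005],0],[[0,0,0.002],0]])

```text
time_s: 22.07
tcp_pos: [0.4693, -0.2555, 0.1093]
ee_rot: [[0.984, -0.179, -0.003], [-0.179, -0.984, 0.001], [-0.003, -0.0, -1.0]]
wrist_force: [-0.3, -0.6, -0.3]
gripper_width: 0.247
gripper_force: 30.0
```

Emit:
apply_moves(moves=[[[0,0,0],0],[[0,0,0],0],[[0,0,0],0],[[0,0,0],0],[[0,0,0],0]])

```text
time_s: 22.48
tcp_pos: [0.4705, -0.2558, 0.1114]
ee_rot: [[0.984, -0.179, 0.001], [-0.179, -0.984, -0.0], [0.001, 0.0, -1.0]]
wrist_force: [0.4, 0.2, -0.7]
gripper_width: 0.245
gripper_force: 30.0
```

Emit:
apply_moves(moves=[[[0,0,0],0],[[0,0,0],0],[[0,0,0],0],[[0,0,0],0],[[0,0,0],0]])

```text
time_s: 22.9
tcp_pos: [0.4702, -0.2558, 0.1111]
ee_rot: [[0.984, -0.179, -0.0], [-0.179, -0.984, 0.0], [-0.0, -0.0, -1.0]]
wrist_force: [0.2, -0.1, -1.3]
gripper_width: 0.245
gripper_force: 30.0
```

```bash
cp pics/m8.png pics/m8a.png; sed -i 's/m8.png/m9.png/' f8.py; python3 f8.py
```

```text
t 22.9 tcp [ 0.4702 -0.2558  0.1111] yaw -10.30 tilt [-0.  0. -1.] F [ 0.1826 -0.1005 -1.2571] w 0.0213 29.99972954392433
tool shift [-0.0003 -0.0002  0.0001] turn 0.00
stand [ 0.4714 -0.2546] -11.449312113972185 0.09093302488327026 0.81
```

View pics/m9.png

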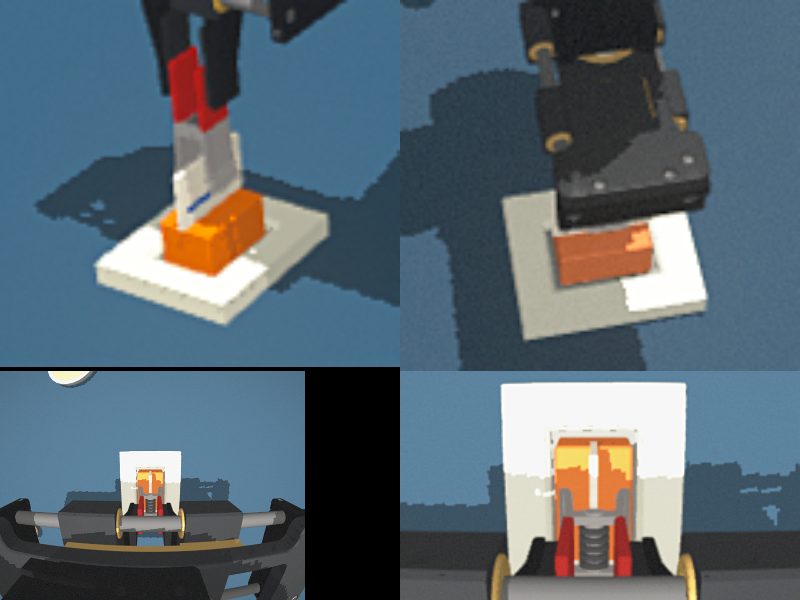

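The jaws straddle the card (scene crop, card between the jaws at about (205,165)), centred, and the arm is still. Hand in.

```bash
python3 -c "
from station import r
print(r.finish_job())"
```

```text
the job is handed in; nothing more can be done
None
```

I handed the job in at about 23 s. The stand is seated square in the pocket and let go, and the clip is held wide open (30 N grip), centred over the card with its jaws about 15 mm down each side. No verdict came back.

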